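Spin the wing nut down to clamp the etching plate

TASK

The etching plate in the clamping fixture is not held yet: its wing nut is loose. Run the wing nut down clockwise (seen from above) by pushing its wings round with a fingertip, stroke after stroke, until it stops fully home and the strap bears on the plate. Only push the wings from the side: do not pinch or squeeze the nut, leave the tin, the jar and the burnisher where they are, and finish with the hand clear.

Things in the scene. Friction and masses are not known exactly. Their poses are not given: they have to be found in the camera images.
- fixture: Clamping fixture, fixed to the table. Origin on the table top, right under the axis of the stud; z up. Dark wooden base from x -100 to +210, y -140 to +60, 18 mm thick. On it, fixed: the etching plate, bare metal, 178 x 150 x 4 mm, x +22 to +200, top 22 mm above the table; and the stud, 12 mm thick, its top 70 mm above the table.
- backstop (a point): Middle of the top edge of the fixture's grey steel backstop, at the fixture's x +55, y +65, z 170 mm. The backstop is an upright plate along the whole base, its face at fixture y +60, 170 mm high. It keeps the hand from going all the way round the nut: work on the open side (fixture -y).
- strap: Dark steel hold-down strap, 125 x 30 x 8 mm, long in the fixture's x, threaded over the stud below the wing nut and carrying it; origin at the centre of its underside. It can only move straight up and down, with the nut: underside 22 mm above the table when it bears on the plate, up to 7 mm higher when the nut is slack.
- nut_wings (a point): Point on the axis of the wing nut, 26 mm above the strap's top. z up; x points along one wing, the other (alike) is along -x. Plain steel nut, 90 mm over the wings; each wing is an upright blade 8 mm thick, 12 to 45 mm out from the axis; from 25 mm outwards it spans 14 to 38 mm above the strap's top. The point is 56 mm above the table when the nut is home, 4 mm more per turn slack.
- wing_nut (a joint): Turn of the wing nut in rad, growing clockwise seen from above, which screws it down. 0 = slack, 11.0 = home: the strap bears on the plate and the nut stops dead. Starts between 1.5 and 5.2. Friction about 0.03 N m; it stays where it is left. Fully home means above 10.75. Until then more than 35 N between the fingers and nut or strap (a pinch) fails.
- ink_tin: Plain steel tin, 72 mm across, 55 mm high, loose on the table; origin at the centre of its underside. Leave alone.
- medium_jar: Small amber glass jar with a black cap, 48 mm across, 65 mm high, loose on the table; origin at the centre of its underside. Leave alone.
- burnisher: Burnisher lying on the etching plate: wooden handle 22 mm thick, thin steel rod, 124 mm long in all along its x; origin under it near the middle. Leave alone.

How it is judged:
By the outcome, as a careful person would: the job done as asked, in the order asked, and still so for the second after the job is handed in, with the robot touching nothing.
It also fails if it takes over 72 s, if anything falls off the work surface, if the arm or the gripper's body presses on something with over 40 N, if the wrist force passes 120 N, or if a joint passes its speed limit or range.

ROBOT

A 6-joint arm with a two-finger parallel gripper is mounted at the origin on the work surface. World frame = base frame: x ahead of the robot, y to its left, z up, the work surface at z = 0. Lengths are in m, angles in rad, forces in N, time in s.
With the tool pointing down it reaches from about 0.275 to 0.75 m from the base axis. Payload 10.2 kg.
Tool frame: the origin (TCP) lies at the very end of the fingers, on their centre line; the grasp point (between the pads) lies 19 mm behind it (r.pinch_z is the distance from the TCP to the grasp point, in m); z points along the fingers, y is the direction in which the jaws open and shut (so a half turn about z gives the same grasp; the last joint's range is limited). The gripper opens to 85 mm and grips with 20 to 120 N. Pads are 22 mm wide; open, the fingers measure 114 mm over their backs; the gripper's body (76 mm by 85 mm) begins 54 mm behind the grasp point. The pads swing forward as they close: fully open they stand 13 mm farther back than shut.
Start: joints at [-1.379, 0.313, 1.498, -0, 1.331, -0.223], TCP at [0.212, -0.48, 0.231] pointing down, gripper open.
Joint ranges: [-2.94, 2.94], [-0.97, 2.17], [0.19, 2.56], [-1.23, 4.37], [0.02, 3.11], [-2.88, 2.88]. Speed limits (rad/s): [2.39, 2.39, 3.01, 3.14, 3.14, 3.14].

INTERFACE

Orientations are given as a rotation vector (axis times angle).
In Python, from cell import telemetry, imaging, r gives the robot as it stands.
- The arm moves only by the tool jog_arm, never from a script. Its argument "motion" is text: rows parted by semicolons, each of 6 numbers parted by spaces: the shift along the tool's x, y, z in m, then the turn, a rotation vector about the tool's x, y, z in degrees. A call has 1 to 20 rows; each row shifts and turns the pose as measured when the row begins, along the tool's axes as they then stand; what a row does not reach is not made up. A row lasts 1/8 s, in which the tool goes at most 62.5 mm and 10.7 degrees, less where a joint would pass 70% of its speed; a pose out of reach is approached as far as the arm can. A call with a gripper value outside its range is refused whole. "gripper" is the closure in counts, from 0 (fully open) to 255 (shut), set as the call begins (left out, the last holds). The fingers move at their own pace and stop on an object; "grip_force" is the grip in N (left out, the last holds). Time passes only in rows, so rows that do not move let the fingers close. It gives the time, the measured TCP pose, the force and the opening at its end, in the units of the state.
- telemetry.sense(): the state, without advancing time (a new reading comes with each control period).
- imaging.camera(name): name is "scene" or "top"; returns the picture (400x640x3 uint8, blue, green, red); there is no depth.
- imaging.camera_info(name): a dict with "intrinsics" (3x3 intrinsics, pixels), "rvec" (rotation vector, rad) and "tvec" (3), from world to camera coordinates, as OpenCV has them. Camera axes: x right, y down, z forward; pixel columns grow to the right and rows downward; lengths in m; the calibration is good to about 2 mm. A picture is of the moment at which its call begins. camera_info takes no time and is no camera call.
- r.hand_in(): hands the job in, once; it reports no verdict.
The state is a dict: "t": time; "joints": joint angles; "joint_velocities": joint speeds; "joint_torque": joint torques, N m; "position": TCP position; "tool_rot": TCP orientation; "contact_force": force on the tool from outside, world axes, zero at the start; "moment": the same for the moment, N m; "width": finger opening in m.
Only numpy, scipy, OpenCV 4.12 (cv2) and the standard library are available. Lean on these libraries where they do the work, as an engineer would, in place of code of your own. Each camera call takes 0.05 s, during which the arm holds its last target.

## Working session

There is one attempt and no reset: what is moved stays moved. The work goes in short steps, Python scripts to look and compute and a tool call to move; the robot and the scene stay as the last step left them, time stands still between calls to the robot, and variables do not carry over. Pictures are saved under pics/ and viewed, and the job is handed in when it is done.

Besides the shell and the picture viewer there is one more tool, called as name(argument=value, ...) on one line, values as JSON. jog_arm: Moves the arm, as the interface text tells. Its arguments: {"type":"object","properties":{"motion":{"type":"string"},"gripper":{"type":"number"},"grip_force":{"type":"number"}},"required":["motion"]}

```bash
mkdir -p pics; ls
python3 - <<'E'
from cell import telemetry, imaging, r
import cv2
for n in("scene","top"):
    im=imaging.camera(n); cv2.imwrite(f"pics/{n}0.png",im)
    print(imaging.camera_info(n))
print(telemetry.sense())
E
```

```text
pics
{'intrinsics': array([[431.95535738,   0.        , 315.5190018 ],
       [  0.        , 431.95535738, 202.59795878],
       [  0.        ,   0.        ,   1.        ]]), 'rvec': array([ 0.79193163,  2.47796008, -1.25048155]), 'tvec': array([ 0.46337517, -0.06294933,  1.25886452])}
{'intrinsics': array([[462.01589429,   0.        , 321.33901634],
       [  0.        , 462.01589429, 205.87642883],
       [  0.        ,   0.        ,   1.        ]]), 'rvec': array([ 2.03992189, -2.17729678,  0.23987107]), 'tvec': array([-0.01497274,  0.55817885,  0.80041527])}
{'t': 0.1, 'joints': array([-1.37942707e+00,  3.13392237e-01,  1.49834138e+00,  1.80840805e-06,
        1.33101034e+00, -2.23428730e-01]), 'joint_velocities': array([ 0.00084832, -0.00086695, -0.00232753,  0.00061003,  0.00226583,
       -0.0014008 ]), 'joint_torque': array([ 2.09749684e-03, -4.12899613e+01, -2.60141587e+01, -1.53204819e-04,
        3.08575836e-03, -1.03596346e-05]), 'position': array([ 0.21150927, -0.4802632 ,  0.23080066]), 'tool_rot': array([-3.07314141e+00, -6.46664403e-01, -3.17350599e-05]), 'contact_force': array([ 0.03250301, -0.16011671,  0.3039085 ]), 'moment': array([ 0.00806275, -0.00388183,  0.00611315]), 'width': 0.08529856614985624}
```

View pics/scene0.png

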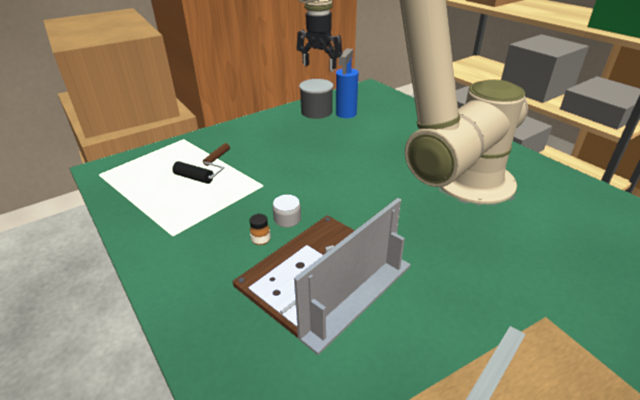

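View pics/top0.png

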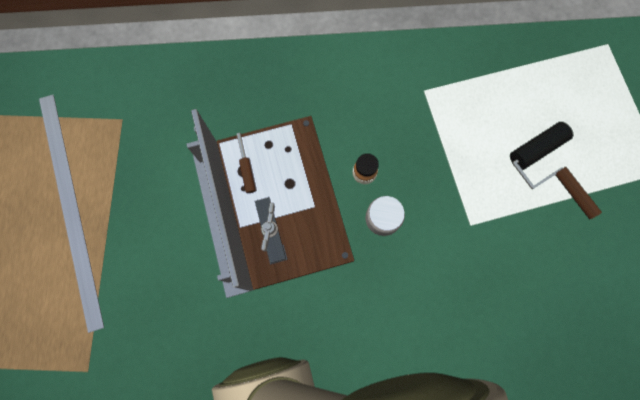

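```bash
cat > h.py <<'E'
import numpy as np, cv2
from cell import telemetry, imaging, r
def ray(n,uv,z):
    c=imaging.camera_info(n);R=cv2.Rodrigues(c['rvec'])[0];o=-R.T@c['tvec']
    d=R.T@np.linalg.inv(c['intrinsics'])@np.array([uv[0],uv[1],1.]);s=(z-o[2])/d[2];return o+s*d
def proj(n,P):
    c=imaging.camera_info(n);return cv2.projectPoints(np.array(P,float).reshape(-1,3),c['rvec'],c['tvec'],c['intrinsics'],None)[0][:,0]
E
python3 - <<'E'
from h import *
im=cv2.imread('pics/top0.png')
c=im[100:300,180:420]
cv2.imwrite('pics/crop1.png',cv2.resize(c,None,fx=3,fy=3,interpolation=cv2.INTER_CUBIC)[:600])
c=im[190:275,235:305]
cv2.imwrite('pics/crop2.png',cv2.resize(c,None,fx=7,fy=7,interpolation=cv2.INTER_CUBIC))
E
```

```text
(no output)
```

View pics/crop1.png

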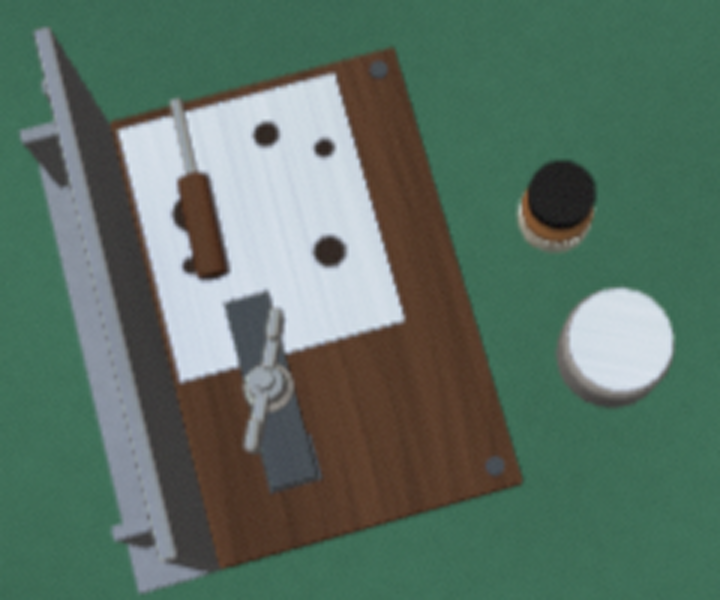

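View pics/crop2.png

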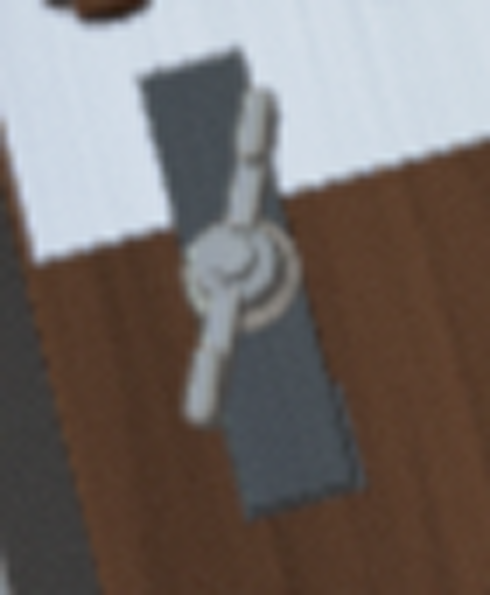

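Run:
```python
from h import *
from scipy.optimize import least_squares
f=lambda p:(p[0]/3+180,p[1]/3+100)
W=[ray('top',f(p),.018)[:2] for p in[(396,48),(522,484),(220,567)]]
F=np.array([(.21,-.14),(-.1,-.14),(-.1,.06)])
P=[ray('top',f(p),.022)[:2] for p in[(338,73),(404,319),(180,382),(118,127)]]
def T(q,F): c,s=np.cos(q[2]),np.sin(q[2]);return np.array(F)@np.array([[c,s],[-s,c]])+q[:2]
pl=lambda q:[(.2,q[3]-.075),(.022,q[3]-.075),(.022,q[3]+.075),(.2,q[3]+.075)]
res=least_squares(lambda q:np.r_[(T(q,F)-W).ravel(),(T(q,pl(q))-P).ravel()],[.3,.1,.2,-.02])
print(res.x, np.degrees(res.x[2]),np.round(res.fun*1000,1))
q=res.x
print('tin',ray('top',f((617,341)),.055),'jar',ray('top',f((562,193)),.065))
g=lambda p:(p[0]/7+235,p[1]/7+190)
for zs in(.073,.068):
    a=ray('top',g((258,97)),zs);b=ray('top',g((200,415)),zs)
    print('tips',a,b,'mid',(a+b)/2,'len',np.linalg.norm(a-b),'ang',np.degrees(np.arctan2(*(a-b)[[1,0]])))
print('stud top',ray('top',g((232,245)),.070))
sc=[ray('top',g(p),.036) for p in[(140,77),(240,48),(364,485),(252,520)]];print(sc)
```

```text
[ 0.52297614  0.04928878  0.20248143 -0.01994208] 11.601331424102202 [ 1.8 -0.5 -0.1 -0.8 -0.8  1.5  0.2  1.3 -1.  -0.5  0.9 -0.  -1.  -1. ]
tin [ 0.5346676  -0.17055621  0.055     ] jar [ 0.62997078 -0.14341945  0.065     ]
tips [0.56312424 0.03953942 0.073     ] [0.48025741 0.05795564 0.073     ] mid [0.52169083 0.04874753 0.073     ] len 0.0848885579385513 ang -12.529711291246345
tips [0.56428986 0.04000788 0.068     ] [0.48092346 0.05853513 0.068     ] mid [0.52260666 0.04927151 0.068     ] len 0.08540032740234929 ang -12.52971129124636
stud top [0.52465245 0.04826313 0.07      ]
[array([0.57949315, 0.0751467 , 0.036     ]), array([0.58590793, 0.04737294, 0.036     ]), array([0.46354894, 0.01918746, 0.036     ]), array([0.45617556, 0.04947063, 0.036     ])]
```

```bash
cat >> h.py <<'E'
Q=np.array([0.5229,0.0491]);TH=0.2025
from scipy.spatial.transform import Rotation as Ro
ex=np.array([np.cos(TH),np.sin(TH)]);ey=np.array([-np.sin(TH),np.cos(TH)])
def fw(p): return Q+p[0]*ex+p[1]*ey
def wf(P): d=np.array(P[:2])-Q;return np.array([d@ex,d@ey])
def centre(phi,gap=0,R=.032):  # fixture coords; half extents fixture x .0145, y .011
    a=np.radians(phi);u=np.array([np.cos(a),np.sin(a)]);n=np.array([-u[1],u[0]])
    h=.0145*abs(n[0])+.011*abs(n[1]);return R*u+(.004+h+gap)*n
def path(points,yaws=None):
    """points: list of world xyz; yaws: world yaw delta deg per row; from measured pose"""
    s=telemetry.sense();p=s['position'].copy();Rm=Ro.from_rotvec(s['tool_rot']);out=[]
    for i,P in enumerate(points):
        d=Rm.inv().apply(np.array(P)-p);w=0
        if yaws is not None: w=yaws[i]
        out.append("%.4f %.4f %.4f 0 0 %.1f"%(*d,-w));p=np.array(P);Rm=Ro.from_euler('z',w,degrees=True)*Rm
    print("; ".join(out))
E
python3 - <<'E'
from h import *
f=lambda p:(p[0]/3+180,p[1]/3+100)
for p in[(228,272),(195,278),(180,175)]:print('burn',wf(ray('top',f(p),.033)))
s=telemetry.sense();R=Ro.from_rotvec(s['tool_rot']).as_matrix();print(R.round(3))
yaw=np.degrees(np.arctan2(R[1,0],R[0,0]));dy=np.degrees(TH)+90-yaw;print(yaw,dy)
c=centre(-24,.007);print(c);g=np.r_[fw(c),.16];p0=s['position']
N=13
path([p0+(g-p0)*(i+1)/N+np.array([0,0,.0]) if 1 else 0 for i in range(N)],[dy/N]*N)
E
```

```text
burn [0.08098494 0.00766763]
burn [0.08272992 0.02917995]
burn [0.15330896 0.02263153]
[[ 0.915  0.403 -0.   ]
 [ 0.403 -0.915  0.001]
 [ 0.    -0.001 -1.   ]]
23.766141211453437 77.83625413994574
[0.04019366 0.01160145]
0.0415 -0.0278 0.0055 0 0 -6.0; 0.0442 -0.0233 0.0055 0 0 -6.0; 0.0464 -0.0186 0.0055 0 0 -6.0; 0.0481 -0.0137 0.0055 0 0 -6.0; 0.0493 -0.0086 0.0055 0 0 -6.0; 0.0499 -0.0034 0.0055 0 0 -6.0; 0.0500 0.0018 0.0055 0 0 -6.0; 0.0495 0.0070 0.0055 0 0 -6.0; 0.0485 0.0122 0.0054 0 0 -6.0; 0.0470 0.0172 0.0054 0 0 -6.0; 0.0449 0.0220 0.0054 0 0 -6.0; 0.0424 0.0265 0.0054 0 0 -6.0; 0.0394 0.0308 0.0054 0 0 -6.0
```

jog_arm(motion="0.0415 -0.028 0 0 0 -6; 0.044 -0.0235 0 0 0 -6; 0.0465 -0.0185 0 0 0 -6; 0.048 -0.0135 0 0 0 -6; 0.049 -0.0085 0 0 0 -6; 0.05 -0.0035 0 0 0 -6; 0.05 0.002 0 0 0 -6; 0.0495 0.007 0 0 0 -6; 0.0485 0.012 0 0 0 -6; 0.047 0.017 0 0 0 -6; 0.045 0.022 0 0 0 -6; 0.0425 0.0265 0 0 0 -6; 0.0395 0.031 0 0 0 -6; 0 0 0 0 0 0", gripper=255, grip_force=20)

```text
t: 1.85
position: [0.5566, 0.0949, 0.2282]
tool_rot: [-1.925, -2.475, -0.002]
contact_force: [-0.8, -0.2, -0.8]
width: -0.0
```

Run:
```python
from h import *
s=telemetry.sense();R=Ro.from_rotvec(s['tool_rot']).as_matrix()
print(s['t'],wf(s['position']),s['position'],R.round(3),s['joints'],s['width'],s['contact_force'])
print('yaw err',np.degrees(TH)+90-np.degrees(np.arctan2(R[1,0],R[0,0])))
for n in("scene","top"): cv2.imwrite(f"pics/{n}1.png",imaging.camera(n))
g=np.r_[fw(centre(-24,.007)),s['position'][2]];path([g,[g[0],g[1],.15],[g[0],g[1],.1],[g[0],g[1],.052]])
```

```text
1.85 [0.04224264 0.0381316 ] [0.55661051 0.09494824 0.22817966] [[-0.246  0.969 -0.005]
 [ 0.969  0.246  0.005]
 [ 0.006 -0.003 -1.   ]] [-0.04062229  0.40500351  1.37635333  0.00469963  1.364979   -0.29040759] -3.473343411147744e-05 [-0.78369735 -0.20461804 -0.76312431]
yaw err -2.6530599122898906
-0.0243 -0.0019 0.0002 0 0 0.0; -0.0004 0.0003 0.0782 0 0 0.0; -0.0003 0.0002 0.0500 0 0 0.0; -0.0003 0.0002 0.0480 0 0 0.0
```

View pics/scene1.png

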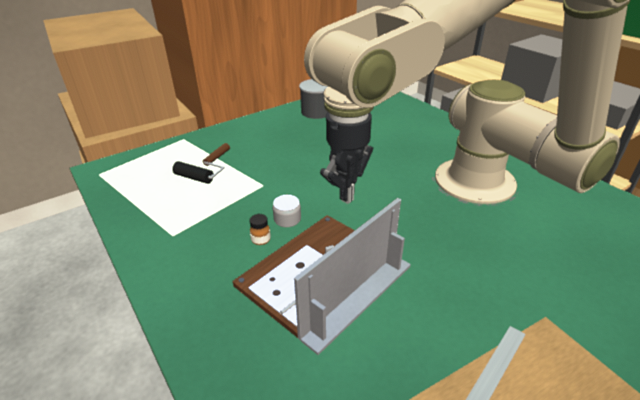

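View pics/top1.png

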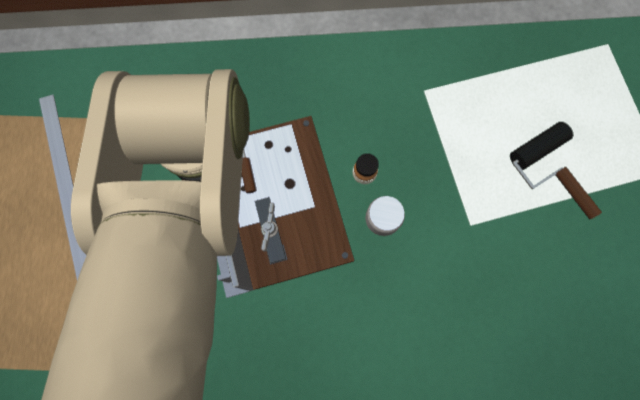

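jog_arm(motion="-0.0245 -0.002 0 0 0 0; 0 0 0 0 0 2.5; 0 0 0 0 0 0")

```text
t: 2.33
position: [0.5586, 0.0642, 0.2286]
tool_rot: [-1.992, -2.421, 0.001]
contact_force: [1.0, 0.2, -0.2]
width: -0.0
```

```bash
cat > st.py <<'E'
from h import *
s=telemetry.sense();R=Ro.from_rotvec(s['tool_rot']).as_matrix()
print(s['t'],'fix mm',(1000*wf(s['position'])).round(1),'z',s['position'][2].round(4),'F',s['contact_force'].round(1),'yawerr',round(np.degrees(TH)+90-np.degrees(np.arctan2(R[1,0],R[0,0])),1),'zax',R[:,2].round(3))
E
python3 st.py
```

```text
2.325 fix mm [38.   7.6] z 0.2286 F [ 1.   0.2 -0.2] yawerr 0.5 zax [-0.005  0.004 -1.   ]
```

jog_arm(motion="0.003 0.002 0.05 0 0 0; 0 0 0.045 0 0 0; 0 0 0.03 0 0 0; 0 0 0 0 0 0; 0 0 0 0 0 0")

```text
t: 2.95
position: [0.5595, 0.0647, 0.1032]
tool_rot: [-1.997, -2.422, -0.002]
contact_force: [-0.2, 0.5, -0.1]
width: 0.0002
```

```bash
python3 st.py
python3 - <<'E'
from h import *
cv2.imwrite("pics/scene2.png",imaging.camera("scene")[120:360,180:480])
E
```

```text
2.95 fix mm [39.   7.9] z 0.1032 F [-0.2  0.5 -0.1] yawerr 0.6 zax [-0.001  0.003 -1.   ]
```

View pics/scene2.png

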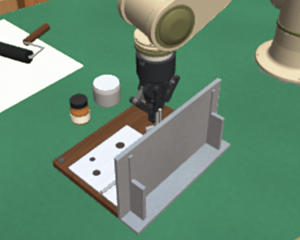

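jog_arm(motion="0.004 0.001 0 0 0 0; 0 0 0.025 0 0 0; 0 0 0.02 0 0 0; 0 0 0 0 0 0")

```text
t: 3.5
position: [0.562, 0.0696, 0.0617]
tool_rot: [1.995, 2.422, 0.009]
contact_force: [0.4, -0.1, 0.0]
width: -0.0003
```

```bash
python3 st.py
```

```text
3.5 fix mm [42.4 12.3] z 0.0617 F [ 0.4 -0.1  0. ] yawerr 0.6 zax [ 0.007  0.002 -1.   ]
```

```bash
cat > stroke.py <<'E'
from h import *
import sys
a,b,n,z=float(sys.argv[1]),float(sys.argv[2]),int(sys.argv[3]),.052
R=float(sys.argv[4]) if len(sys.argv)>4 else .032
s=telemetry.sense();p=s['position'].copy();Rm=Ro.from_rotvec(s['tool_rot']);out=[]
for phi in np.linspace(a,b,n):
    t=np.r_[fw(centre(phi,0,R)),z];d=np.round(Rm.inv().apply(t-p)*2000)/2000;p=p+Rm.apply(d)
    out.append("%g %g %g 0 0 0"%tuple(d))
print("; ".join(out))
E
python3 stroke.py -30 -102 9
```

```text
-0.0105 -0.0045 0.0095 0 0 0; -0.005 0.0005 0 0 0 0; -0.006 -0.0005 0 0 0 0; -0.0055 -0.0015 0 0 0 0; -0.006 -0.0035 0 0 0 0; -0.005 -0.004 0 0 0 0; -0.004 -0.006 0 0 0 0; -0.0035 -0.005 -0 0 0 0; -0.0025 -0.004 -0 0 0 0
```

jog_arm(motion="0 0 0.0095 0 0 0; -0.0105 -0.0045 0 0 0 0; -0.005 0.0005 0 0 0 0; -0.006 -0.0005 0 0 0 0; -0.0055 -0.0015 0 0 0 0; -0.006 -0.0035 0 0 0 0; -0.005 -0.004 0 0 0 0; 0 0 0 0 0 0")

```text
t: 4.5
position: [0.5572, 0.0267, 0.0547]
tool_rot: [1.993, 2.418, 0.014]
contact_force: [-0.4, 0.1, -0.2]
width: 0.0002
```

```bash
python3 st.py; python3 stroke.py -84 -129 6
python3 - <<'E'
from h import *
cv2.imwrite("pics/top3.png",cv2.resize(imaging.camera("top")[130:300,150:400],None,fx=3,fy=3))
E
```

```text
4.5 fix mm [ 29.1 -28.8] z 0.0547 F [-0.4  0.1 -0.2] yawerr 0.6 zax [ 0.012  0.002 -1.   ]
-0.001 -0.0065 0.0025 0 0 0; -0.003 -0.0055 0 0 0 0; -0.003 -0.0035 0 0 0 0; -0.002 -0.005 -0 0 0 0; -0.001 -0.0055 -0 0 0 0; -0.0005 -0.006 -0 0 0 0
```

View pics/top3.png

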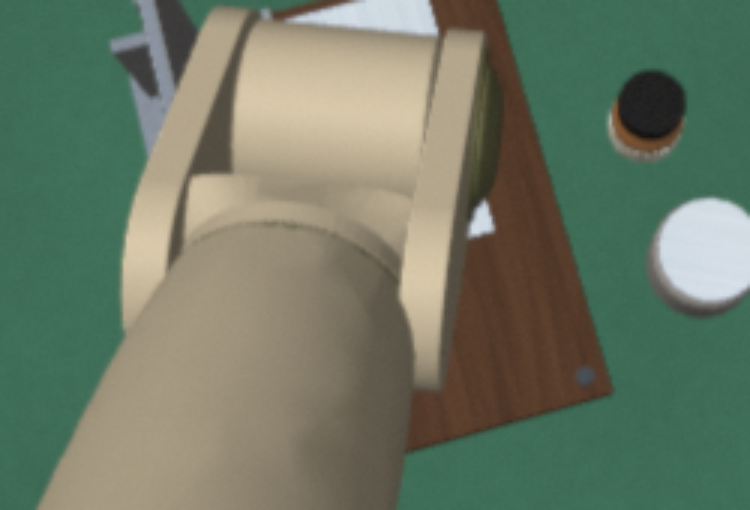

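jog_arm(motion="-0.001 -0.0065 0.0025 0 0 0; -0.003 -0.0055 0 0 0 0; -0.003 -0.0035 0 0 0 0; -0.002 -0.005 0 0 0 0; -0.001 -0.0055 0 0 0 0; -0.0005 -0.006 0 0 0 0; 0 0 0 0 0 0")

```text
t: 5.42
position: [0.5259, 0.0095, 0.0517]
tool_rot: [1.992, 2.418, 0.015]
contact_force: [0.1, 0.1, -0.6]
width: 0.0002
```

```bash
python3 st.py; python3 stroke.py -135 -204 10
```

```text
5.425 fix mm [ -5.  -39.4] z 0.0517 F [ 0.1  0.1 -0.6] yawerr 0.6 zax [ 0.013  0.002 -1.   ]
0.001 -0.002 -0.0005 0 0 0; 0.002 -0.0055 0 0 0 0; 0.0025 -0.005 0 0 0 0; 0.0035 -0.005 0 0 0 0; 0.0045 -0.004 -0 0 0 0; 0.0055 -0.0035 -0 0 0 0; 0.0055 -0.0025 -0 0 0 0; 0.0025 -0.002 -0 0 0 0; 0.003 -0.0015 -0 0 0 0; 0.004 -0.0015 -0 0 0 0
```

jog_arm(motion="0.001 -0.002 -0.0005 0 0 0; 0.002 -0.0055 0 0 0 0; 0.0025 -0.005 0 0 0 0; 0.0035 -0.005 0 0 0 0; 0.0045 -0.004 0 0 0 0; 0.0055 -0.0035 0 0 0 0; 0.0055 -0.0025 0 0 0 0; 0.0025 -0.002 0 0 0 0; 0.003 -0.0015 0 0 0 0; 0.004 -0.0015 0 0 0 0; 0 0 0 0 0 0")

```text
t: 6.8
position: [0.4849, 0.0387, 0.0519]
tool_rot: [1.991, 2.418, 0.014]
contact_force: [0.9, -0.7, 0.2]
width: 0.0003
```

```bash
python3 st.py
```

```text
6.8 fix mm [-39.3  -2.5] z 0.0519 F [ 0.9 -0.7  0.2] yawerr 0.5 zax [ 0.013  0.001 -1.   ]
```

jog_arm(motion="-0.008 0 0 0 0 0; 0 0 -0.045 0 0 0; 0 0 -0.055 0 0 0; 0.005 0.03 -0.05 0 0 0; 0.02 0.03 0 0 0 0; 0.01 0.015 0 0 0 0; 0 0 0 0 0 0; 0 0 0 0 0 0")

```text
t: 7.8
position: [0.553, 0.0764, 0.2071]
tool_rot: [1.996, 2.417, 0.013]
contact_force: [1.2, -0.6, -0.3]
width: 0.0
```

```bash
python3 st.py
python3 - <<'E'
from h import *
im=imaging.camera("top");cv2.imwrite("pics/top4f.png",im)
cv2.imwrite("pics/top4.png",cv2.resize(im[190:275,235:305],None,fx=7,fy=7,interpolation=cv2.INTER_CUBIC))
E
```

```text
7.8 fix mm [35.  20.7] z 0.2071 F [ 1.2 -0.6 -0.3] yawerr 0.7 zax [ 0.01   0.002 -1.   ]
```

View pics/top4.png

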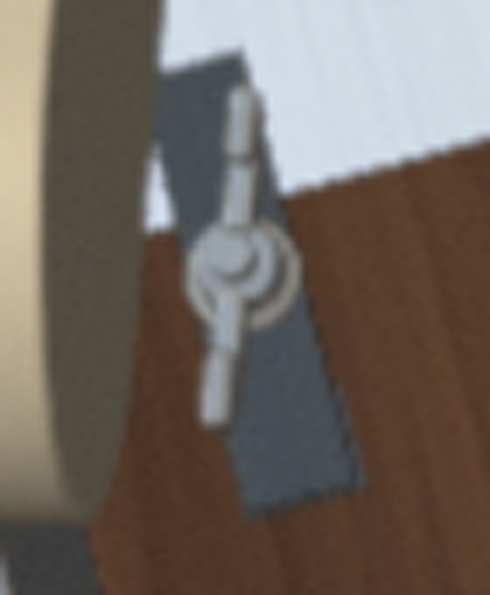

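Run:
```python
from h import *
g=lambda p:(p[0]/7+235,p[1]/7+190)
a=ray('top',g((242,97)),.07);b=ray('top',g((212,415)),.07)
print(np.degrees(np.arctan2(*(a-b)[[1,0]]))-np.degrees(TH))
c=fw(centre(-20,.007));print(centre(-20,.007));path([[*c,.2],[*c,.1],[*c,.054]])
```

```text
-19.21500018333593
[0.0390639  0.01376543]
-0.0068 0.0041 0.0072 0 0 0.0; -0.0000 -0.0011 0.1000 0 0 0.0; -0.0000 -0.0005 0.0460 0 0 0.0
```

jog_arm(motion="-0.007 0.004 0.02 0 0 0; 0 -0.0005 0.045 0 0 0; 0 -0.0005 0.045 0 0 0; 0 0 0.03 0 0 0; 0 0 0.008 0 0 0; 0 0 0 0 0 0")

```text
t: 8.6
position: [0.5578, 0.0666, 0.0569]
tool_rot: [2.0, 2.412, 0.014]
contact_force: [-0.5, 1.3, 0.2]
width: 0.0004
```

```bash
python3 st.py;python3 stroke.py -26 -98 10
```

```text
8.6 fix mm [37.7 10.1] z 0.0569 F [-0.5  1.3  0.2] yawerr 0.9 zax [ 0.012  0.002 -1.   ]
-0.006 -0 0.005 0 0 0; -0.0045 0.001 -0 0 0 0; -0.0045 -0 -0 0 0 0; -0.0055 -0.001 -0 0 0 0; -0.005 -0.0015 -0 0 0 0; -0.005 -0.003 -0 0 0 0; -0.0045 -0.0035 -0 0 0 0; -0.004 -0.005 -0 0 0 0; -0.0035 -0.0055 -0.0005 0 0 0; -0.0025 -0.0035 0 0 0 0
```

jog_arm(motion="-0.006 0 0.005 0 0 0; -0.0045 0.001 0 0 0 0; -0.0045 0 0 0 0 0; -0.0055 -0.001 0 0 0 0; -0.005 -0.0015 0 0 0 0; -0.005 -0.003 0 0 0 0; -0.0045 -0.0035 0 0 0 0; -0.004 -0.005 0 0 0 0; -0.0035 -0.0055 0 0 0 0; 0 0 0 0 0 0")

```text
t: 9.85
position: [0.5483, 0.0177, 0.0548]
tool_rot: [1.997, 2.408, 0.019]
contact_force: [-0.6, 0.7, -0.6]
width: -0.0002
```

```bash
python3 st.py;python3 stroke.py -104 -168 9
```

```text
9.85 fix mm [ 18.6 -35.9] z 0.0548 F [-0.6  0.7 -0.6] yawerr 1.0 zax [ 0.018  0.001 -1.   ]
-0.0005 -0.006 0.0025 0 0 0; -0.0015 -0.0045 0 0 0 0; -0.001 -0.005 0 0 0 0; -0.0005 -0.0055 -0 0 0 0; 0.001 -0.0055 -0 0 0 0; 0.0015 -0.0055 -0.0005 0 0 0; 0.003 -0.0055 0 0 0 0; 0.004 -0.0045 0 0 0 0; 0.005 -0.0045 -0 0 0 0
```

jog_arm(motion="-0.0005 -0.006 0.0025 0 0 0; -0.0015 -0.0045 0 0 0 0; -0.001 -0.005 0 0 0 0; -0.0005 -0.0055 0 0 0 0; 0.001 -0.0055 0 0 0 0; 0.0015 -0.0055 0 0 0 0; 0.003 -0.0055 0 0 0 0; 0.004 -0.0045 0 0 0 0; 0.005 -0.0045 0 0 0 0; 0 0 0 0 0 0")

```text
t: 11.1
position: [0.4973, 0.0204, 0.0513]
tool_rot: [1.996, 2.408, 0.02]
contact_force: [0.1, 0.6, 0.5]
width: -0.0002
```

```bash
python3 st.py;python3 stroke.py -173 -203 10
```

```text
11.1 fix mm [-30.9 -23. ] z 0.0513 F [0.1 0.6 0.5] yawerr 0.9 zax [ 0.019  0.001 -1.   ]
0.0025 0.001 -0.0005 0 0 0; 0.0025 -0.001 -0 0 0 0; 0.0025 -0.001 -0 0 0 0; 0.0015 -0.001 -0 0 0 0; 0.001 -0.001 -0.0005 0 0 0; 0.0015 -0.0005 0 0 0 0; 0.001 -0.001 0 0 0 0; 0.0015 -0.001 0 0 0 0; 0.0015 -0.0005 0 0 0 0; 0.0015 -0.0005 0 0 0 0
```

jog_arm(motion="0.0025 0 0 0 0 0; 0.0025 -0.001 0 0 0 0; 0.0025 -0.001 0 0 0 0; 0.0015 -0.001 0 0 0 0; 0.001 -0.001 0 0 0 0; 0.0015 -0.0005 0 0 0 0")

```text
t: 11.85
position: [0.4908, 0.0313, 0.0513]
tool_rot: [1.995, 2.407, 0.02]
contact_force: [1.6, -0.7, -0.7]
width: 0.0001
```

```bash
python3 st.py;python3 stroke.py -192 -204 5
```

```text
11.85 fix mm [-35.1 -11. ] z 0.0513 F [ 1.6 -0.7 -0.7] yawerr 0.9 zax [ 0.019  0.    -1.   ]
0.0005 0 -0.0005 0 0 0; 0.001 -0.0005 -0.0005 0 0 0; 0.0015 -0.001 0 0 0 0; 0.0015 -0.0005 0 0 0 0; 0.001 -0.0005 0 0 0 0
```

jog_arm(motion="0.0015 -0.0005 0 0 0 0; 0.002 -0.0005 0 0 0 0; 0.002 -0.001 0 0 0 0; 0.002 -0.0005 0 0 0 0; 0.001 -0.0005 0 0 0 0")

```text
t: 12.48
position: [0.4859, 0.0396, 0.0512]
tool_rot: [1.995, 2.408, 0.02]
contact_force: [0.8, -0.7, -1.2]
width: -0.0001
```

```bash
python3 st.py
```

```text
12.475 fix mm [-38.2  -1.9] z 0.0512 F [ 0.8 -0.7 -1.2] yawerr 0.9 zax [ 0.019  0.    -1.   ]
```

jog_arm(motion="-0.008 0 0 0 0 0; 0 0 -0.045 0 0 0; 0 0 -0.055 0 0 0; 0.005 0.03 -0.05 0 0 0; 0.02 0.03 0 0 0 0; 0.01 0.015 0 0 0 0; 0 0 0 0 0 0; 0 0 0 0 0 0")

```text
t: 13.48
position: [0.5526, 0.0777, 0.2067]
tool_rot: [2.0, 2.408, 0.018]
contact_force: [0.4, -0.6, 0.1]
width: 0.0
```

```bash
python3 st.py
python3 - <<'E'
from h import *
im=imaging.camera("top");cv2.imwrite("pics/top5f.png",im)
cv2.imwrite("pics/top5.png",cv2.resize(im[190:275,235:305],None,fx=7,fy=7,interpolation=cv2.INTER_CUBIC))
c=fw(centre(-20,.008));path([[*c,.2],[*c,.1],[*c,.054]])
E
```

```text
13.475 fix mm [34.9 22.1] z 0.2067 F [ 0.4 -0.6  0.1] yawerr 1.0 zax [ 0.016  0.002 -1.   ]
-0.0072 0.0046 0.0068 0 0 0.0; 0.0001 -0.0016 0.1000 0 0 0.0; 0.0001 -0.0007 0.0460 0 0 0.0
```

View pics/top5.png

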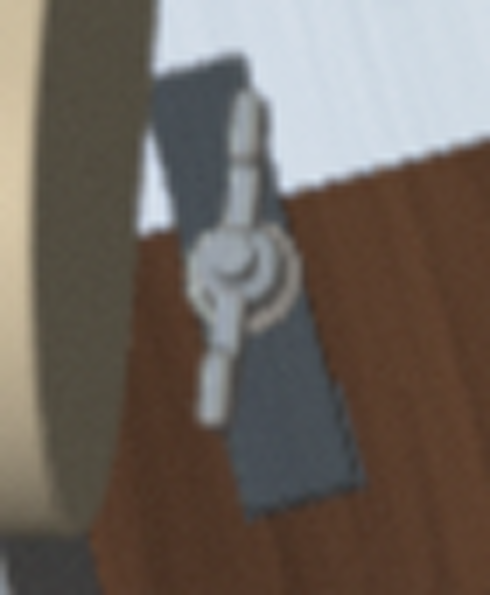

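jog_arm(motion="-0.005 0.006 0.02 0 0 0; 0 -0.0005 0.045 0 0 0; 0 -0.0005 0.045 0 0 0; 0 0 0.03 0 0 0; 0 0 0.008 0 0 0; 0 0 0 0 0 0")

```text
t: 14.28
position: [0.5598, 0.0703, 0.0566]
tool_rot: [2.004, 2.403, 0.019]
contact_force: [0.1, 0.4, 0.7]
width: -0.0002
```

```bash
python3 st.py;python3 stroke.py -24 -56 9
```

```text
14.275 fix mm [40.4 13.4] z 0.0566 F [0.1 0.4 0.7] yawerr 1.3 zax [ 0.018  0.001 -1.   ]
-0.008 -0.003 0.0045 0 0 0; -0.0025 0.0005 0 0 0 0; -0.002 0.0005 0 0 0 0; -0.0025 0.0005 0 0 0 0; -0.0025 -0 0 0 0 0; -0.0025 -0 0 0 0 0; -0.0025 -0.0005 0 0 0 0; -0.0025 -0.0005 0 0 0 0; -0.0025 -0.001 0 0 0 0
```

jog_arm(motion="0 0 0.0045 0 0 0; -0.004 -0.002 0 0 0 0; -0.003 -0.001 0 0 0 0; -0.0025 0.0005 0 0 0 0; -0.002 0.0005 0 0 0 0; -0.0025 0.0005 0 0 0 0; -0.0025 0 0 0 0 0; -0.0025 0 0 0 0 0")

```text
t: 15.28
position: [0.5633, 0.0502, 0.0551]
tool_rot: [2.002, 2.4, 0.024]
contact_force: [-0.5, 1.4, -0.1]
width: 0.0
```

```bash
python3 st.py;python3 stroke.py -50 -78 8
```

```text
15.275 fix mm [39.8 -7.1] z 0.0551 F [-0.5  1.4 -0.1] yawerr 1.3 zax [ 0.023  0.001 -1.   ]
-0.003 -0.002 0.003 0 0 0; -0.003 -0.001 0 0 0 0; -0.0025 -0.001 0 0 0 0; -0.0025 -0.001 0 0 0 0; -0.0025 -0.0015 0 0 0 0; -0.0025 -0.002 -0 0 0 0; -0.002 -0.002 -0 0 0 0; -0.002 -0.002 -0 0 0 0
```

jog_arm(motion="-0.003 -0.002 0.003 1.2 0 -1.2; -0.003 -0.001 0 0 0 0; -0.0025 -0.001 0 0 0 0; -0.0025 -0.001 0 0 0 0; -0.0025 -0.0015 0 0 0 0; -0.0025 -0.002 0 0 0 0; -0.002 -0.002 0 0 0 0")

```text
t: 16.15
position: [0.5565, 0.0289, 0.052]
tool_rot: [1.983, 2.433, -0.002]
contact_force: [0.4, 1.0, 0.3]
width: 0.0003
```

```bash
python3 st.py;python3 stroke.py -76 -96 6
```

```text
16.15 fix mm [ 28.8 -26.5] z 0.052 F [0.4 1.  0.3] yawerr -0.0 zax [ 0.001 -0.003 -1.   ]
0.0005 -0.001 -0 0 0 0; -0.002 -0.0025 -0 0 0 0; -0.002 -0.0025 -0 0 0 0; -0.0015 -0.003 -0 0 0 0; -0.001 -0.002 -0 0 0 0; -0.0015 -0.0015 -0 0 0 0
```

Near the likely home angle; small rows, reading the force.

jog_arm(motion="-0.0005 -0.0015 0 0 0 0; -0.0015 -0.0025 0 0 0 0; -0.0015 -0.0025 0 0 0 0; -0.0015 -0.0025 0 0 0 0")

```text
t: 16.65
position: [0.5482, 0.0217, 0.0521]
tool_rot: [1.983, 2.432, -0.002]
contact_force: [0.8, -0.1, -0.5]
width: 0.0002
```

```bash
python3 st.py;python3 stroke.py -89 -104 5
```

```text
16.65 fix mm [ 19.3 -31.9] z 0.0521 F [ 0.8 -0.1 -0.5] yawerr -0.0 zax [ 0.002 -0.003 -1.   ]
0 -0 0 0 0 0; -0.001 -0.002 0 0 0 0; -0.001 -0.0015 0 0 0 0; -0.001 -0.0015 0 0 0 0; -0.001 -0.002 0 0 0 0
```

jog_arm(motion="-0.0005 -0.002 0 0 0 0; -0.001 -0.002 0 0 0 0; -0.001 -0.002 0 0 0 0")

```text
t: 17.02
position: [0.5468, 0.0207, 0.0525]
tool_rot: [1.982, 2.424, 0.018]
contact_force: [13.0, 12.2, -9.0]
width: 0.0001
```

```bash
python3 st.py;python3 stroke.py -96 -116 6
```

```text
17.025 fix mm [ 17.7 -32.6] z 0.0525 F [13.  12.2 -9. ] yawerr 0.1 zax [ 0.015  0.002 -1.   ]
-0.0015 -0.0015 0.0005 0 0 0; -0.001 -0.002 -0 0 0 0; -0.001 -0.002 -0 0 0 0; -0.001 -0.002 -0 0 0 0; -0.0005 -0.002 -0 0 0 0; -0.001 -0.0025 -0 0 0 0
```

jog_arm(motion="0 0.006 0 0 0 0; 0 0.006 0 0 0 0; 0 0 -0.045 0 0 0; 0 0 -0.055 0 0 0; 0.025 0.005 -0.05 0 0 0; 0.035 0 -0.01 0 0 0; 0.01 0 0 0 0 0; 0 0 0 0 0 0; 0 0 0 0 0 0")

```text
t: 18.15
position: [0.5475, 0.0917, 0.216]
tool_rot: [1.987, 2.425, 0.009]
contact_force: [0.4, -0.3, -0.2]
width: -0.0002
```

```bash
python3 st.py
python3 - <<'E'
from h import *
im=imaging.camera("top");cv2.imwrite("pics/top6f.png",im)
cv2.imwrite("pics/top6.png",cv2.resize(im[190:275,235:305],None,fx=7,fy=7,interpolation=cv2.INTER_CUBIC))
E
```

```text
18.15 fix mm [32.6 36.7] z 0.216 F [ 0.4 -0.3 -0.2] yawerr 0.3 zax [ 0.009  0.    -1.   ]
```

View pics/top6.png

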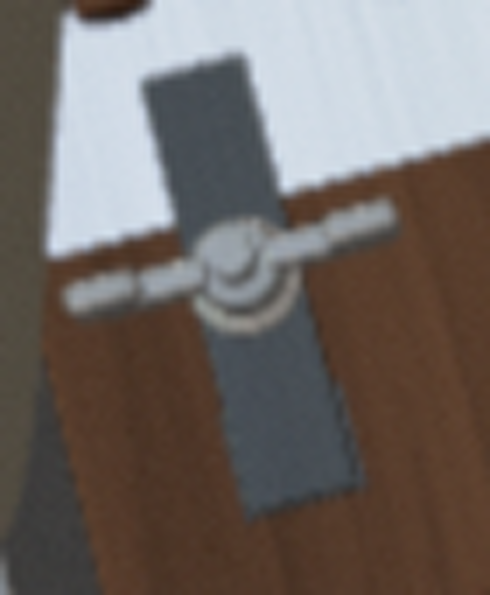

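Run:
```python
from h import *
g=lambda p:(p[0]/7+235,p[1]/7+190)
a=ray('top',g((380,215)),.068);b=ray('top',g((85,290)),.068)
print(np.degrees(np.arctan2(*(a-b)[[1,0]]))-np.degrees(TH),(a+b)/2)
A=cv2.imread('pics/top0.png');B=cv2.imread('pics/top6f.png')
print('diff jar/tin',cv2.absdiff(A,B)[140:250,340:420].max())
cv2.imwrite("pics/cmp.png",np.hstack([A[100:300,180:420],B[100:300,180:420]]))
```

```text
-90.77631339513688 [0.52304426 0.04831937 0.068     ]
diff jar/tin 9
```

View pics/cmp.png

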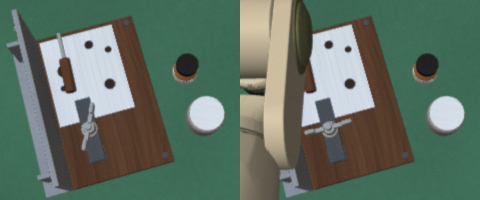

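jog_arm(motion="-0.04 0 -0.02 0 0 0; -0.05 0 0 0 0 0; -0.05 0 0 0 0 0; -0.05 0 0 0 0 0; -0.04 0 0 0 0 0; 0 0 0 0 0 0; 0 0 0 0 0 0; 0 0 0 0 0 0")

```text
t: 19.2
position: [0.5918, -0.1451, 0.232]
tool_rot: [-1.996, -2.425, -0.004]
contact_force: [0.8, -0.2, 0.1]
width: -0.0001
```

```bash
python3 st.py
python3 - <<'E'
from h import *
im=imaging.camera("top");cv2.imwrite("pics/top7.png",im)
E
```

```text
19.2 fix mm [  28.5 -204.1] z 0.232 F [ 0.8 -0.2  0.1] yawerr 0.5 zax [ 0.001  0.002 -1.   ]
```

View pics/top7.png

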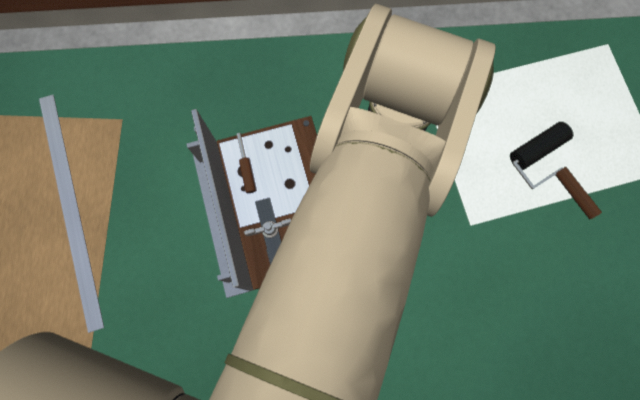

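The burnisher is where it was, at about (247,170). The nut wings lie across the strap at about (268,229), and the hand is well clear.

```bash
python3 -c "
from cell import r
print(r.hand_in())"
```

```text
the job is handed in; nothing more can be done
None
```

The wing nut is run down to its hard stop, and the job was handed in at about 19 s of the 72 s allowed. I pushed the wings round with the shut fingertips in three strokes on the open side of the fixture, about 427° in total.

- **Stop:** the nut stopped dead on the third stroke. Contact force jumped from about 1 N to about 20 N in all at the wrist, below the 35 N limit.
- **Wing angle:** from the top view, the wings ended at −90.8° to the fixture's x axis. That is close to the −90.3° I expected for home, assuming a wing lies along fixture x at zero turn. The turn itself was not measured directly; it rests on this angle and the hard stop.
- **Strap:** it shifted slightly in the top view, consistent with having come down. I could not measure its height to the millimetre.
- **Tin, jar and burnisher:** all three look unmoved in the top view. The tin and jar were compared by pixel difference before the last retreat. The burnisher was checked by eye afterwards.
- **Hand:** it finished clear, about 0.2 m from the stud at 0.23 m height, with contact force back to about zero.

One thing went off plan: the first transfer move overshot by about 26 mm, at height and without touching anything. I corrected it before lowering.

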